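# Set the tall optical cell in the photometer's light path

## Task

Put the tall windowed cell on the photometer: stand it upright in the middle of the square stage between lamp and sensor, with its two clear windows facing the lamp and the sensor so that the light passes straight through. Set it down rather than dropping it, let go, and leave the solid black block and the short cell standing where they are.

Things in the scene. Friction and masses are not known exactly. Their poses are not given: they have to be found in the camera images.
- cell: Tall windowed cell, loose: open-topped square box 44 x 44 mm, 70 mm tall, about 0.16 kg. Sides at +y and -y: thick black cheeks (8 mm, full height; from above two parallel black bars); hold it by these, 44 mm over both. Sides at +x and -x: clear glass windows; white floor. Light goes through along its x axis, either way round. Origin: centre of underside, z up.
- stage (a point): Centre of the top of the photometer's stage (flat aluminium square, 70 mm, dark outline), 18 mm above the bench; z up, x along the light from lamp (round, silver) to sensor (black box), whose inner faces are 74 mm from the centre and tops 87 mm above the bench. Free at +y and -y for fingers. Fixed grey base plate 280 mm (x) by 110 mm (y), 12 mm thick.
- block: Bystander: a solid black block without windows, 44 x 44 x 70 mm, closed black top, standing loose on the bench. Origin: centre of the underside. Leave it alone.
- short_cell: Bystander: a cell of the same 44 x 44 mm outline but only 30 mm tall, too low for the light path, standing loose on the bench. Origin: centre of the underside. Leave it alone.

How it is judged:
By the outcome, as a careful person would: the job done as asked, in the order asked, and still so for the second after the job is handed in, with the robot touching nothing.
It also fails if it takes over 37 s, if anything falls off the work surface, if the arm or the gripper's body presses on something with over 40 N, if the wrist force passes 120 N, or if a joint passes its speed limit or range.

## Robot

A 6-joint arm with a two-finger parallel gripper is mounted at the origin on the work surface. World frame = base frame: x ahead of the robot, y to its left, z up, the work surface at z = 0. Lengths are in m, angles in rad, forces in N, time in s.
With the tool pointing down it reaches from about 0.375 to 0.975 m from the base axis. Payload 3.8 kg.
Tool frame: the origin (TCP) lies midway between the tips of the shut fingers; the grasp point (between the pads) lies 19 mm behind it; z points along the fingers, y is the direction in which the jaws open and shut (so a half turn about z gives the same grasp; the last joint's range is limited). The gripper opens to 85 mm and grips with 20 to 120 N. Pads are 22 mm wide; open, the fingers measure 114 mm over their backs; the gripper's body (76 mm by 85 mm) begins 54 mm behind the grasp point. The pads swing forward as they close: fully open they stand 13 mm farther back than shut.
Start: joints at [1.233, 0.264, 1.604, -0, 1.274, -0.037], TCP at [0.2, 0.645, 0.197] pointing down, gripper open.
Joint ranges: [-2.63, 2.63], [-0.94, 2.18], [0.31, 2.57], [-1.31, 4.45], [0, 2.66], [-2.55, 2.55]. Speed limits (rad/s): [2.57, 2.57, 3.14, 3.14, 3.14, 3.14].

## Interface

Orientations are given as a rotation vector (axis times angle).
In Python, from workcell import bot gives the robot as it stands.
- The arm moves only by the shell command python3 -m inch 'ROWS' [FORCE]. ROWS is JSON, a list of rows, each an object of numbers: "dx", "dy", "dz": the shift along the tool's x, y, z in m; "ax", "ay", "az": the turn, a rotation vector about the tool's x, y, z in degrees; "fingers": the opening, from -1 (shut) to 1 (fully open). A call has 1 to 20 rows; each row is the pose to reach, as a shift and turn from the pose measured when the call began, along the tool's axes at that moment; what a row does not reach only later rows make up. A row lasts 1/8 s, in which the tool goes at most 62.5 mm and 10.7 degrees, less where a joint would pass 70% of its speed; a pose out of reach is approached as far as the arm can. A call with a gripper value outside its range is refused whole. The fingers move at their own pace and stop on an object; FORCE is the grip in N (left out, the last holds). Time passes only in rows, so rows that repeat a pose let the fingers close. It gives the time, the measured TCP pose, the force and the opening at its end, in the units of the state.
- bot.read_state(): the state, without advancing time (a new reading comes with each control period).
- bot.read_camera(name): name is "scene" or "top" or "wrist"; returns (picture, depth): 420x560x3 uint8, blue, green, red; 420x560 float32, m along the optical axis (not along the pixel's ray), 0 where there is no reading.
- bot.get_calibration(name): a dict with "intrinsics" (3x3 intrinsics, pixels), "view" (4x4, takes a point from world to camera coordinates). Camera axes: x right, y down, z forward; pixel columns grow to the right and rows downward; lengths in m; the calibration is good to about 2 mm. A picture is of the moment at which its call begins: read the wrist's pose just before it. get_calibration takes no time and is no camera call; for the wrist camera it gives the pose at the moment of the call.
- bot.finish_job(): hands the job in, once; it reports no verdict.
Trained networks look in the newest picture that a camera, given by its name, has taken for a name from the list of things; names that differ only in an ending like _2 or _b are one class to them, and where a whole thing is asked for, a point or a joint stands for the part that bears it (a point fixed in the world has none). Each returns a list of dicts, best first, with "p" (0 to 1); they miss things now and then, are a little off and sometimes report something else, mostly with a low value. They report only what shows in the picture. A call takes as long as a camera call.
- bot.masks_of(camera, thing): "region" (420x560 bool, what is visible of it) and "box" ([left, top, right, bottom] in pixels, round what is visible of it).
The state is a dict: "time": time; "q": joint angles; "joint_vel": joint speeds; "joint_torque": joint torques, N m; "tool_pos": TCP position; "tcp_rot": TCP orientation; "wrist_force": force on the tool from outside, world axes, zero at the start; "torque": the same for the moment, N m; "width": opening from 0.0 (shut) to 1.0 (fully open).
Only numpy, scipy, OpenCV 4.12 (cv2) and the standard library are available. Lean on these libraries where they do the work, as an engineer would, in place of code of your own. Each camera call takes 0.05 s, during which the arm holds its last target. There are 200 camera calls.

## Working session

There is one attempt and no reset: what is moved stays moved. The work goes in short steps, Python scripts to look and compute and a shell command to move; the robot and the scene stay as the last step left them, time stands still between calls to the robot, and variables do not carry over. Pictures are saved under pics/ and viewed, about 8 in all and at most 12, crops included, and the job is handed in when it is done.

```bash
mkdir -p pics; cat > h.py <<'E'
import numpy as np,cv2
from workcell import bot
from scipy.spatial.transform import Rotation as R
def cloud(cam,depth):
    c=bot.get_calibration(cam);K=np.array(c["intrinsics"]);V=np.array(c["view"])
    v,u=np.mgrid[:420,:560];P=np.stack([(u-K[0,2])/K[0,0]*depth,(v-K[1,2])/K[1,1]*depth,depth],-1)
    return (P-V[:3,3])@V[:3,:3]   # R^T(p-t)
def plan(cam,W,x0,x1,y0,y1,img,s=1000,z0=.005):
    pass
E
python3 - <<'E'
from h import *
ims=[]
for cam in ["top","scene"]:
    im,d=bot.read_camera(cam);W=cloud(cam,d);np.savez(f"{cam}.npz",im=im,d=d,W=W)
    im=im.copy()
    for t in ["cell","block","short_cell","stage"]:
        try: ms=bot.masks_of(cam,t)
        except Exception as e: print(t,e);continue
        for m in ms[:3]:
            r=m["region"]&(d>0);P=W[r]
            if len(P)<5: continue
            h=np.percentile(P[:,2],95);T=P[P[:,2]>h-.006]
            print(cam,t,round(m["p"],2),np.round(m["box"]),"ztop",h.round(4),"med",np.median(P,0).round(3),"topctr",cv2.minAreaRect(T[:,:2].astype(np.float32)*1000))
    cv2.imwrite(f"pics/{cam}.png",im)
print(bot.read_state())
E
```

```text
top cell 0.97 [205. 230. 238. 262.] ztop 0.0718 med [0.458 0.182 0.054] topctr ((457.6150207519531, 179.35252380371094), (44.103729248046875, 42.914363861083984), 70.34319305419922)
top block 0.57 [200. 150. 235. 187.] ztop 0.0729 med [0.597 0.193 0.07 ] topctr ((602.2841796875, 195.3867645263672), (44.09008026123047, 43.873775482177734), 22.943172454833984)
top short_cell 0.98 [127. 190. 160. 218.] ztop 0.0321 med [0.536 0.34  0.02 ] topctr ((535.5247192382812, 337.9833984375), (44.22390365600586, 42.167015075683594), 73.11320495605469)
top stage 0.72 [364.  91. 449. 248.] ztop 0.0875 med [ 0.613 -0.164  0.014] topctr ((615.1281127929688, -169.19210815429688), (56.176090240478516, 266.08978271484375), 76.49601745605469)
scene block 0.68 [301. 243. 329. 288.] ztop 0.0702 med [0.619 0.201 0.064] topctr ((604.5482177734375, 196.5167694091797), (45.12345886230469, 44.032386779785156), 23.900747299194336)
scene block 0.68 [ 62. 135. 214. 256.] ztop 0.0847 med [ 0.631 -0.158  0.013] topctr ((617.8421630859375, -164.78927612304688), (56.45029830932617, 267.06903076171875), 77.5771789550781
[... 353 characters left out ...]
, 77.81061553955078)
{'time': 0.5, 'q': array([ 1.23307327e+00,  2.63918606e-01,  1.60404490e+00, -2.79839815e-05,
        1.27369468e+00, -3.68743572e-02]), 'joint_vel': array([-2.89222430e-05, -1.42119295e-03, -1.86586988e-03, -1.06256526e-03,
       -1.15485204e-03,  2.63108689e-04]), 'joint_torque': array([-5.93446985e-04, -5.14410818e+01, -3.67233610e+01, -1.86182028e-04,
        2.70182834e-03,  2.00095275e-05]), 'tool_pos': array([0.2000086 , 0.64465633, 0.19654288]), 'tcp_rot': array([ 4.70777024e-01,  3.10610445e+00, -1.08971186e-04]), 'wrist_force': array([-0.0046828 ,  0.09556497, -0.25628738]), 'torque': array([-0.01680082,  0.02327048, -0.06184343]), 'width': 0.9977630949096068}
```

View pics/top.png

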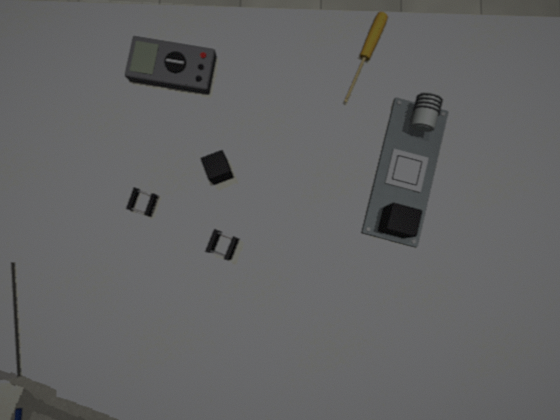

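View pics/scene.png

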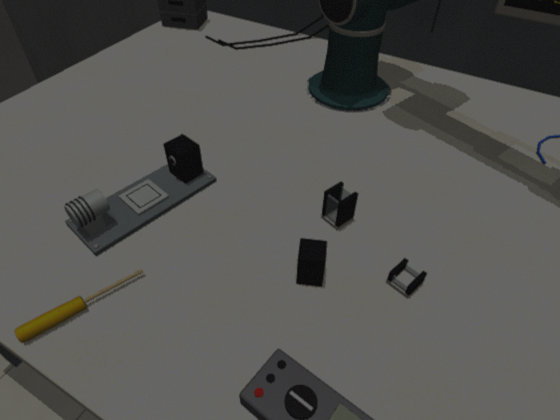

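The top view shows the cell at pixel (222,245), with bars about 20° off vertical. The black block is at (217,167), the short cell at (143,202) and the stage at (407,170), with the lamp above it and the sensor below. The scene view agrees. The tool yaw is already close, so I'll look at the stage with the wrist camera first, then the cell.

```bash
python3 -m inch '[{"dx":-0.62,"dy":-0.652,"dz":-0.1},{"dx":-0.62,"dy":-0.652,"dz":-0.1},{"dx":-0.62,"dy":-0.652,"dz":-0.1},{"dx":-0.62,"dy":-0.652,"dz":-0.1},{"dx":-0.62,"dy":-0.652,"dz":-0.1},{"dx":-0.62,"dy":-0.652,"dz":-0.1},{"dx":-0.62,"dy":-0.652,"dz":-0.1},{"dx":-0.62,"dy":-0.652,"dz":-0.1},{"dx":-0.62,"dy":-0.652,"dz":-0.1},{"dx":-0.62,"dy":-0.652,"dz":-0.1},{"dx":-0.62,"dy":-0.652,"dz":-0.1},{"dx":-0.62,"dy":-0.652,"dz":-0.1},{"dx":-0.62,"dy":-0.652,"dz":-0.1},{"dx":-0.62,"dy":-0.652,"dz":-0.1},{"dx":-0.62,"dy":-0.652,"dz":-0.1},{"dx":-0.62,"dy":-0.652,"dz":-0.1},{"dx":-0.62,"dy":-0.652,"dz":-0.1},{"dx":-0.62,"dy":-0.652,"dz":-0.1}]'
python3 - <<'E'
from h import *
s=bot.read_state();print(s["time"],s["tool_pos"],s["tcp_rot"])
im,d=bot.read_camera("wrist");W=cloud("wrist",d);np.savez("w1.npz",im=im,d=d,W=W,p=s["tool_pos"],r=s["tcp_rot"])
cv2.imwrite("pics/w1.png",im)
V=np.array(bot.get_calibration("wrist")["view"]);T=R.from_rotvec(s["tcp_rot"]).as_matrix()
c=-V[:3,:3].T@V[:3,3];print("cam in tool",T.T@(c-s["tool_pos"]),(V[:3,:3]@T).round(3))
E
```

```text
0.5 [0.2000086  0.64465633 0.19654288] [ 4.70777024e-01  3.10610445e+00 -1.08971186e-04]
cam in tool [ 0.07053248 -0.00080851 -0.17775717] [[ 0.     1.    -0.001]
 [-0.959  0.    -0.283]
 [-0.283  0.001  0.959]]invalid input at $[0]: expected keys dx, dy, dz, ax, ay, az, fingers
```

View pics/w1.png

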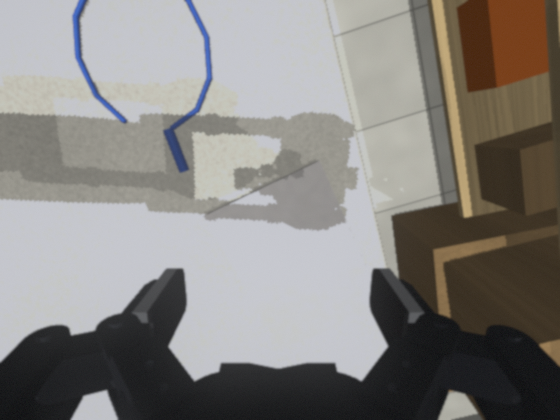

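All seven keys are required, and this wrist picture only shows the start pose (fingers at the bottom). I'll retype the move.

```bash
python3 -m inch '[{"dx":-0.62,"dy":-0.652,"dz":-0.1,"ax":0,"ay":0,"az":0,"fingers":1},{"dx":-0.62,"dy":-0.652,"dz":-0.1,"ax":0,"ay":0,"az":0,"fingers":1},{"dx":-0.62,"dy":-0.652,"dz":-0.1,"ax":0,"ay":0,"az":0,"fingers":1},{"dx":-0.62,"dy":-0.652,"dz":-0.1,"ax":0,"ay":0,"az":0,"fingers":1},{"dx":-0.62,"dy":-0.652,"dz":-0.1,"ax":0,"ay":0,"az":0,"fingers":1},{"dx":-0.62,"dy":-0.652,"dz":-0.1,"ax":0,"ay":0,"az":0,"fingers":1},{"dx":-0.62,"dy":-0.652,"dz":-0.1,"ax":0,"ay":0,"az":0,"fingers":1},{"dx":-0.62,"dy":-0.652,"dz":-0.1,"ax":0,"ay":0,"az":0,"fingers":1},{"dx":-0.62,"dy":-0.652,"dz":-0.1,"ax":0,"ay":0,"az":0,"fingers":1},{"dx":-0.62,"dy":-0.652,"dz":-0.1,"ax":0,"ay":0,"az":0,"fingers":1},{"dx":-0.62,"dy":-0.652,"dz":-0.1,"ax":0,"ay":0,"az":0,"fingers":1},{"dx":-0.62,"dy":-0.652,"dz":-0.1,"ax":0,"ay":0,"az":0,"fingers":1},{"dx":-0.62,"dy":-0.652,"dz":-0.1,"ax":0,"ay":0,"az":0,"fingers":1},{"dx":-0.62,"dy":-0.652,"dz":-0.1,"ax":0,"ay":0,"az":0,"fingers":1},{"dx":-0.62,"dy":-0.652,"dz":-0.1,"ax":0,"ay":0,"az":0,"fingers":1},{"dx":-0.62,"dy":-0.652,"dz":-0.1,"ax":0,"ay":0,"az":0,"fingers":1},{"dx":-0.62,"dy":-0.652,"dz":-0.1,"ax":0,"ay":0,"az":0,"fingers":1},{"dx":-0.62,"dy":-0.652,"dz":-0.1,"ax":0,"ay":0,"az":0,"fingers":1}]'
python3 - <<'E'
from h import *
s=bot.read_state();print(s["time"],s["tool_pos"],s["tcp_rot"])
im,d=bot.read_camera("wrist");W=cloud("wrist",d);np.savez("w1.npz",im=im,d=d,W=W,p=s["tool_pos"],r=s["tcp_rot"])
cv2.imwrite("pics/w2.png",im)
E
```

```text
time: 2.8
tool_pos: [0.5985, -0.1605, 0.2966]
tcp_rot: [-0.469, -3.106, -0.0]
wrist_force: [0.1, -0.1, 0.7]
width: 1.0
2.8 [ 0.59854792 -0.16047911  0.29660414] [-4.68620686e-01 -3.10622899e+00 -4.88308709e-04]
```

View pics/w2.png

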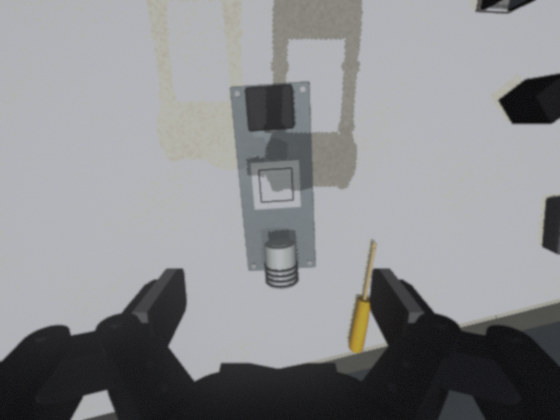

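Stage is centred at about pixel (276,186) with the sensor above and the lamp below. Next I'll fit it from this view and from the top camera.

```bash
python3 - <<'E'
from h import *
for f in ["w1","top","scene"]:
    D=np.load(f+".npz");W=D["W"];im=D["im"];g=im.astype(int).max(2);sat=g-im.astype(int).min(2)
    near=np.hypot(W[...,0]-.615,W[...,1]+.165)<.17
    ben=np.hypot(W[...,0]-.615,W[...,1]+.165)<.25
    zb=np.median(W[ben&(abs(W[...,2])<.008)][:,2])
    pl=near&(W[...,2]>zb+.007)&(W[...,2]<zb+.022)
    n,l,st,c=cv2.connectedComponentsWithStats(pl.astype(np.uint8));k=1+np.argmax(st[1:,4])
    r=cv2.minAreaRect(W[l==k][:,:2].astype(np.float32)*1000)
    stg=pl&(abs(W[...,2]-zb-.018)<.0025)
    n,l,st,c=cv2.connectedComponentsWithStats(cv2.morphologyEx(stg.astype(np.uint8),cv2.MORPH_OPEN,np.ones((5,5))));k=1+np.argmax(st[1:,4])
    r2=cv2.minAreaRect(W[l==k][:,:2].astype(np.float32)*1000)
    print(f,"zb",zb.round(4),"plate",r,"stage",r2,"med z",np.median(W[l==k][:,2]))
E
```

```text
w1 zb 0.0005 plate ((613.8440551757812, -168.74656677246094), (110.2217788696289, 280.184326171875), 76.60006713867188) stage ((613.8306274414062, -168.79278564453125), (70.04276275634766, 70.1747817993164), 76.55767059326172) med z 0.018483277664103022
top zb 0.0007 plate ((612.0503540039062, -168.33596801757812), (110.9422607421875, 279.6842041015625), 76.54093933105469) stage ((610.4310913085938, -163.41854858398438), (32.39558029174805, 56.759674072265625), 18.73676872253418) med z 0.018697129037963077
scene zb -0.0011 plate ((614.278564453125, -166.87388610839844), (112.88726806640625, 280.03387451171875), 76.8052749633789) stage ((613.6946411132812, -167.73175048828125), (72.07835388183594, 70.43046569824219), 75.88487243652344) med z 0.016694370038836892
```

```bash
python3 -m inch '[{"dx":0.23,"dy":0.282,"dz":0.05,"ax":0,"ay":0,"az":2.5,"fingers":1},{"dx":0.23,"dy":0.282,"dz":0.05,"ax":0,"ay":0,"az":2.5,"fingers":1},{"dx":0.23,"dy":0.282,"dz":0.05,"ax":0,"ay":0,"az":2.5,"fingers":1},{"dx":0.23,"dy":0.282,"dz":0.05,"ax":0,"ay":0,"az":2.5,"fingers":1},{"dx":0.23,"dy":0.282,"dz":0.05,"ax":0,"ay":0,"az":2.5,"fingers":1},{"dx":0.23,"dy":0.282,"dz":0.05,"ax":0,"ay":0,"az":2.5,"fingers":1},{"dx":0.23,"dy":0.282,"dz":0.05,"ax":0,"ay":0,"az":2.5,"fingers":1},{"dx":0.23,"dy":0.282,"dz":0.05,"ax":0,"ay":0,"az":2.5,"fingers":1},{"dx":0.23,"dy":0.282,"dz":0.05,"ax":0,"ay":0,"az":2.5,"fingers":1},{"dx":0.23,"dy":0.282,"dz":0.05,"ax":0,"ay":0,"az":2.5,"fingers":1}]'
python3 - <<'E'
from h import *
s=bot.read_state();im,d=bot.read_camera("wrist");W=cloud("wrist",d);np.savez("w3.npz",im=im,d=d,W=W)
cv2.imwrite("pics/w3.png",im)
T=R.from_rotvec(s["tcp_rot"]).as_matrix();print(s["time"],s["tool_pos"],T[:,:2])
for m in bot.masks_of("wrist","cell")[:3]:
    r=m["region"]&(d>0);P=W[r];h=np.percentile(P[:,2],95);Q=P[P[:,2]>h-.008]
    print(m["p"],m["box"],h,cv2.minAreaRect(Q[:,:2].astype(np.float32)*1000))
E
```

```text
time: 4.1
tool_pos: [0.4626, 0.1758, 0.247]
tcp_rot: [0.539, 3.095, 0.0]
wrist_force: [0.2, 0.7, -0.5]
width: 1.001
4.1 [0.46261687 0.17580087 0.24701416] [[-9.41101389e-01  3.38124134e-01]
 [ 3.38124245e-01  9.41101466e-01]
 [-4.12092558e-04  3.16110642e-04]]
0.64 [260.4, 156.8, 297.8, 201.2] 0.07095881130386951 ((458.8766784667969, 179.3166046142578), (43.729156494140625, 43.13409423828125), 70.17951965332031)
```

View pics/w3.png

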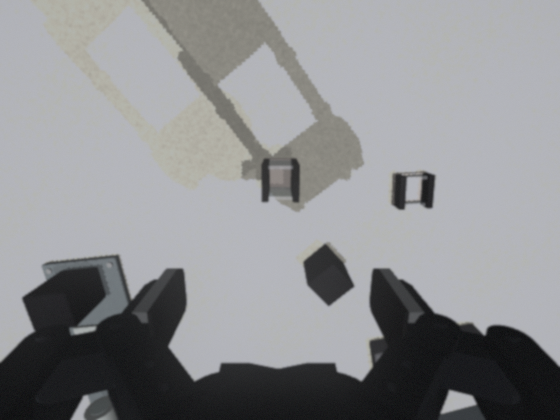

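The wrist fits match the known sizes: plate 280×110, stage 70×70 at (613.8, −168.8) and 76.6°. The cell at pixel (280,180) is 44×43 with its top at 71 mm, centred at (458.9, 179.3), and its y axis is at 70.2°. Tool offset is dx +4.7 mm, dy +2.0 mm, so I'll descend now.

```bash
python3 -m inch '[{"dx":0.0047,"dy":0.002,"dz":0.05,"ax":0,"ay":0,"az":0,"fingers":1},{"dx":0.0047,"dy":0.002,"dz":0.1,"ax":0,"ay":0,"az":0,"fingers":1},{"dx":0.0047,"dy":0.002,"dz":0.14,"ax":0,"ay":0,"az":0,"fingers":1},{"dx":0.0047,"dy":0.002,"dz":0.17,"ax":0,"ay":0,"az":0,"fingers":1},{"dx":0.0047,"dy":0.002,"dz":0.195,"ax":0,"ay":0,"az":0,"fingers":1},{"dx":0.0047,"dy":0.002,"dz":0.21,"ax":0,"ay":0,"az":0,"fingers":1},{"dx":0.0047,"dy":0.002,"dz":0.217,"ax":0,"ay":0,"az":0,"fingers":1},{"dx":0.0047,"dy":0.002,"dz":0.219,"ax":0,"ay":0,"az":0,"fingers":1},{"dx":0.0047,"dy":0.002,"dz":0.219,"ax":0,"ay":0,"az":0,"fingers":1},{"dx":0.0047,"dy":0.002,"dz":0.219,"ax":0,"ay":0,"az":0,"fingers":1}]'
python3 - <<'E'
from h import *
s=bot.read_state();im,d=bot.read_camera("wrist");W=cloud("wrist",d)
cv2.imwrite("pics/w4.png",im)
T=R.from_rotvec(s["tcp_rot"]).as_matrix();print(s["time"],s["tool_pos"],T[:,:2])
for m in bot.masks_of("wrist","cell")[:3]:
    r=m["region"]&(d>0);P=W[r];h=np.percentile(P[:,2],95);Q=P[P[:,2]>h-.008]
    print(m["p"],m["box"],h,cv2.minAreaRect(Q[:,:2].astype(np.float32)*1000))
E
```

```text
time: 5.45
tool_pos: [0.4596, 0.1797, 0.0288]
tcp_rot: [0.539, 3.093, 0.002]
wrist_force: [1.2, -0.4, -0.3]
width: 1.001
5.45 [0.45957347 0.17973436 0.02875918] [[-0.94115723  0.33796414]
 [ 0.33796584  0.9411581 ]
 [-0.00147155  0.00128965]]
0.68 [230.8, 200.3, 324.2, 315.8] 0.0707483404728691 ((459.30059814453125, 179.22659301757812), (44.057456970214844, 44.5113525390625), 70.13719940185547)
```

View pics/w4.png

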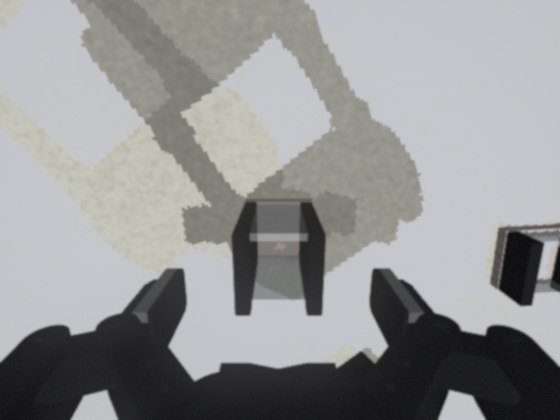

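The fingers straddle the cheeks symmetrically (cheeks at columns 242 and 315, centre about 278), and the cell still measures at (459.3, 179.2). Closing now, then lifting.

```bash
python3 -m inch '[{"dx":0,"dy":0,"dz":0,"ax":0,"ay":0,"az":0,"fingers":-1},{"dx":0,"dy":0,"dz":0,"ax":0,"ay":0,"az":0,"fingers":-1},{"dx":0,"dy":0,"dz":0,"ax":0,"ay":0,"az":0,"fingers":-1},{"dx":0,"dy":0,"dz":0,"ax":0,"ay":0,"az":0,"fingers":-1},{"dx":0,"dy":0,"dz":0,"ax":0,"ay":0,"az":0,"fingers":-1},{"dx":0,"dy":0,"dz":0,"ax":0,"ay":0,"az":0,"fingers":-1},{"dx":0,"dy":0,"dz":0,"ax":0,"ay":0,"az":0,"fingers":-1},{"dx":0,"dy":0,"dz":0,"ax":0,"ay":0,"az":0,"fingers":-1}]' 40
python3 -m inch '[{"dx":0,"dy":0,"dz":-0.01,"ax":0,"ay":0,"az":0,"fingers":-1},{"dx":0,"dy":0,"dz":-0.03,"ax":0,"ay":0,"az":0,"fingers":-1},{"dx":0,"dy":0,"dz":-0.06,"ax":0,"ay":0,"az":0,"fingers":-1},{"dx":0,"dy":0,"dz":-0.1,"ax":0,"ay":0,"az":0,"fingers":-1},{"dx":0,"dy":0,"dz":-0.13,"ax":0,"ay":0,"az":0,"fingers":-1},{"dx":0,"dy":0,"dz":-0.14,"ax":0,"ay":0,"az":0,"fingers":-1},{"dx":0,"dy":0,"dz":-0.14,"ax":0,"ay":0,"az":0,"fingers":-1},{"dx":0,"dy":0,"dz":-0.14,"ax":0,"ay":0,"az":0,"fingers":-1}]'
cat > c.py <<'E'
from h import *
s=bot.read_state();im,d=bot.read_camera("wrist");W=cloud("wrist",d)
T=R.from_rotvec(s["tcp_rot"]).as_matrix();t=s["tool_pos"];print(s["time"],t,T.round(4).tolist(),s["width"])
for m in bot.masks_of("wrist","cell")[:2]:
    r=m["region"]&(d>0);P=W[r];h=np.percentile(P[:,2],95);Q=P[P[:,2]>h-.008]
    q=cv2.minAreaRect(Q[:,:2].astype(np.float32)*1000)
    print(m["p"],m["box"],h,q); c=np.array([*q[0],h*1000])/1000
    print("in tool mm",(T.T@(c-t)*1000).round(1))
    e=np.array([.61384,-.16877])-c[:2]; print("to stage, tool mm",T[:2,:2].T@e*1000)
E
python3 c.py
```

```text
time: 6.55
tool_pos: [0.4597, 0.1799, 0.029]
tcp_rot: [0.539, 3.093, 0.002]
wrist_force: [-0.8, 1.2, 4.7]
width: 0.495
time: 7.55
tool_pos: [0.4581, 0.1793, 0.167]
tcp_rot: [-0.539, -3.094, 0.0]
wrist_force: [0.2, -0.9, -1.6]
width: 0.497
7.55 [0.45808245 0.17927252 0.167048  ] [[-0.9412, 0.338, -0.001], [0.338, 0.9412, -0.0001], [0.0009, -0.0005, -1.0]] 0.49653779200110004
0.79 [233.3, 199.1, 323.7, 315.0] 0.2088902685908618 ((457.6606140136719, 178.51202392578125), (43.73634338378906, 43.86723709106445), 70.13719177246094)
in tool mm [  0.2  -0.9 -41.8]
to stage, tool mm [-264.35774483 -274.06527543]
```

Held (opening about 42 mm) and upright, with its top at 41.8 mm above the TCP. Moving over the stage and turning −6.4°.

```bash
python3 -m inch '[{"dx":-0.02,"dy":-0.02,"dz":0,"ax":0,"ay":0,"az":-1,"fingers":-1},{"dx":-0.045,"dy":-0.047,"dz":0,"ax":0,"ay":0,"az":-2,"fingers":-1},{"dx":-0.08,"dy":-0.083,"dz":0,"ax":0,"ay":0,"az":-3,"fingers":-1},{"dx":-0.115,"dy":-0.119,"dz":0,"ax":0,"ay":0,"az":-4,"fingers":-1},{"dx":-0.15,"dy":-0.155,"dz":0,"ax":0,"ay":0,"az":-5,"fingers":-1},{"dx":-0.185,"dy":-0.192,"dz":0,"ax":0,"ay":0,"az":-6,"fingers":-1},{"dx":-0.22,"dy":-0.228,"dz":0,"ax":0,"ay":0,"az":-6.4,"fingers":-1},{"dx":-0.245,"dy":-0.254,"dz":0,"ax":0,"ay":0,"az":-6.4,"fingers":-1},{"dx":-0.2644,"dy":-0.2741,"dz":0,"ax":0,"ay":0,"az":-6.4,"fingers":-1},{"dx":-0.2644,"dy":-0.2741,"dz":0,"ax":0,"ay":0,"az":-6.4,"fingers":-1},{"dx":-0.2644,"dy":-0.2741,"dz":0,"ax":0,"ay":0,"az":-6.4,"fingers":-1},{"dx":-0.2644,"dy":-0.2741,"dz":0,"ax":0,"ay":0,"az":-6.4,"fingers":-1}]'
cat >> c.py <<'E'
np.savez("last.npz",im=im,d=d,W=W);cv2.imwrite("pics/last.png",im)
near=np.hypot(W[...,0]-.615,W[...,1]+.165)<.17
pl=near&(W[...,2]>.008)&(W[...,2]<.022)
print("plate",cv2.minAreaRect(W[pl][:,:2].astype(np.float32)*1000))
E
python3 c.py; cp pics/last.png pics/w5.png
```

```text
time: 9.15
tool_pos: [0.6138, -0.1669, 0.1665]
tcp_rot: [-0.364, -3.118, -0.0]
wrist_force: [-0.0, 0.3, -1.9]
width: 0.5
9.15 [ 0.61381241 -0.16690087  0.16650138] [[-0.9732, 0.2301, -0.0021], [0.2301, 0.9732, 0.0005], [0.0021, 0.0, -1.0]] 0.49991614999659506
0.67 [230.0, 199.6, 322.3, 316.1] 0.20860825131735283 ((613.9274291992188, -167.78424072265625), (43.94514465332031, 44.36948776245117), 76.83235168457031)
in tool mm [ -0.2  -0.8 -42.1]
to stage, tool mm [-0.14169108 -0.97943288]
plate ((583.7236328125, -161.60809326171875), (110.24933624267578, 217.072021484375), 76.64335632324219)
```

View pics/w5.png

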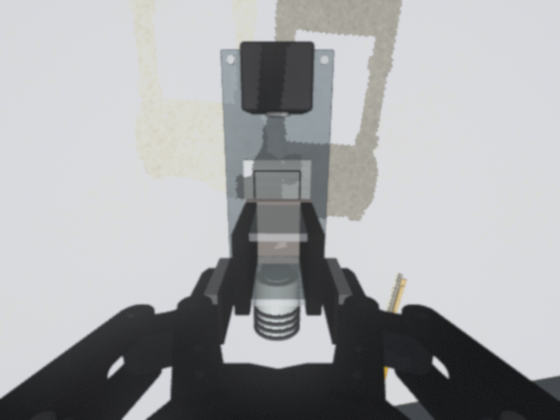

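The cell hangs between lamp and sensor, aligned with the plate axis. Both the stored stage fit and this view's plate centreline say it needs −1.0 mm in y. Lowering to about 6 mm above the stage.

```bash
python3 -m inch '[{"dx":-0.0003,"dy":-0.001,"dz":0.01,"ax":0,"ay":0,"az":0.2,"fingers":-1},{"dx":-0.0003,"dy":-0.001,"dz":0.03,"ax":0,"ay":0,"az":0.2,"fingers":-1},{"dx":-0.0003,"dy":-0.001,"dz":0.05,"ax":0,"ay":0,"az":0.2,"fingers":-1},{"dx":-0.0003,"dy":-0.001,"dz":0.07,"ax":0,"ay":0,"az":0.2,"fingers":-1},{"dx":-0.0003,"dy":-0.001,"dz":0.09,"ax":0,"ay":0,"az":0.2,"fingers":-1},{"dx":-0.0003,"dy":-0.001,"dz":0.105,"ax":0,"ay":0,"az":0.2,"fingers":-1},{"dx":-0.0003,"dy":-0.001,"dz":0.112,"ax":0,"ay":0,"az":0.2,"fingers":-1},{"dx":-0.0003,"dy":-0.001,"dz":0.114,"ax":0,"ay":0,"az":0.2,"fingers":-1},{"dx":-0.0003,"dy":-0.001,"dz":0.114,"ax":0,"ay":0,"az":0.2,"fingers":-1},{"dx":-0.0003,"dy":-0.001,"dz":0.114,"ax":0,"ay":0,"az":0.2,"fingers":-1},{"dx":-0.0003,"dy":-0.001,"dz":0.114,"ax":0,"ay":0,"az":0.2,"fingers":-1}]'
python3 c.py
```

```text
time: 10.62
tool_pos: [0.6145, -0.1682, 0.0537]
tcp_rot: [-0.369, -3.12, 0.0]
wrist_force: [0.0, 0.8, -2.3]
width: 0.497
10.625 [ 0.61453283 -0.16819697  0.05368871] [[-0.9724, 0.2332, -0.0001], [0.2332, 0.9724, -0.0003], [-0.0, -0.0003, -1.0]] 0.49734756197863206
0.64 [227.3, 198.4, 323.9, 315.4] 0.09539690000455396 ((614.2652587890625, -169.01531982421875), (44.19624710083008, 44.78924560546875), 76.69166564941406)
in tool mm [  0.1  -0.9 -41.7]
to stage, tool mm [0.47074648 0.13937216]
plate ((606.4951782226562, -167.13912963867188), (110.7481918334961, 264.8446044921875), 76.60240173339844)
```

```bash
python3 -m inch '[{"dx":0.0004,"dy":0,"dz":0.001,"ax":0,"ay":0,"az":0,"fingers":-1},{"dx":0.0004,"dy":0,"dz":0.002,"ax":0,"ay":0,"az":0,"fingers":-1},{"dx":0.0004,"dy":0,"dz":0.003,"ax":0,"ay":0,"az":0,"fingers":-1},{"dx":0.0004,"dy":0,"dz":0.004,"ax":0,"ay":0,"az":0,"fingers":-1},{"dx":0.0004,"dy":0,"dz":0.005,"ax":0,"ay":0,"az":0,"fingers":-1},{"dx":0.0004,"dy":0,"dz":0.0055,"ax":0,"ay":0,"az":0,"fingers":-1},{"dx":0.0004,"dy":0,"dz":0.006,"ax":0,"ay":0,"az":0,"fingers":-1},{"dx":0.0004,"dy":0,"dz":0.006,"ax":0,"ay":0,"az":0,"fingers":-1}]'
```

```text
time: 11.72
tool_pos: [0.6139, -0.168, 0.0474]
tcp_rot: [-0.369, -3.119, 0.0]
wrist_force: [-0.4, 0.1, -1.3]
width: 0.494
```

```bash
python3 -m inch '[{"dx":0,"dy":0,"dz":0.0004,"ax":0,"ay":0,"az":0,"fingers":-1},{"dx":0,"dy":0,"dz":0.0007,"ax":0,"ay":0,"az":0,"fingers":-1},{"dx":0,"dy":0,"dz":0.001,"ax":0,"ay":0,"az":0,"fingers":-1},{"dx":0,"dy":0,"dz":0.001,"ax":0,"ay":0,"az":0,"fingers":-1}]'; python3 c.py
```

```text
time: 12.22
tool_pos: [0.6142, -0.1681, 0.0471]
tcp_rot: [0.369, 3.12, -0.0]
wrist_force: [-2.0, 1.2, 4.2]
width: 0.496
12.225 [ 0.61419855 -0.16805356  0.04708057] [[-0.9724, 0.2332, 0.0], [0.2332, 0.9724, -0.0003], [-0.0001, -0.0003, -1.0]] 0.4964510082596942
0.64 [230.3, 197.7, 323.6, 316.2] 0.08899527998129789 ((614.2554931640625, -168.93215942382812), (43.924747467041016, 44.71705627441406), 76.62064361572266)
in tool mm [ -0.3  -0.9 -41.9]
to stage, tool mm [0.44185524 0.06077986]
plate ((603.6219482421875, -166.3518829345703), (110.36663818359375, 259.4570007324219), 76.63203430175781)
```

Contact: vertical force has changed from −1.6 to +4.2 N, the top is at 89 mm (18 + 70 expected) and centring is within 0.5 mm. Releasing and withdrawing.

```bash
python3 -m inch '[{"dx":0,"dy":0,"dz":0,"ax":0,"ay":0,"az":0,"fingers":0.2},{"dx":0,"dy":0,"dz":0,"ax":0,"ay":0,"az":0,"fingers":0.4},{"dx":0,"dy":0,"dz":0,"ax":0,"ay":0,"az":0,"fingers":0.7},{"dx":0,"dy":0,"dz":0,"ax":0,"ay":0,"az":0,"fingers":0.7},{"dx":0,"dy":0,"dz":0,"ax":0,"ay":0,"az":0,"fingers":0.7},{"dx":0,"dy":0,"dz":-0.01,"ax":0,"ay":0,"az":0,"fingers":0.7},{"dx":0,"dy":0,"dz":-0.03,"ax":0,"ay":0,"az":0,"fingers":0.7},{"dx":0,"dy":0,"dz":-0.06,"ax":0,"ay":0,"az":0,"fingers":0.7},{"dx":0,"dy":0,"dz":-0.1,"ax":0,"ay":0,"az":0,"fingers":0.7},{"dx":0,"dy":0,"dz":-0.14,"ax":0,"ay":0,"az":0,"fingers":0.7},{"dx":0,"dy":0,"dz":-0.18,"ax":0,"ay":0,"az":0,"fingers":0.7},{"dx":0.03,"dy":0,"dz":-0.22,"ax":0,"ay":0,"az":0,"fingers":0.7},{"dx":0.03,"dy":0,"dz":-0.22,"ax":0,"ay":0,"az":0,"fingers":0.7},{"dx":0.03,"dy":0,"dz":-0.22,"ax":0,"ay":0,"az":0,"fingers":0.7}]'; python3 c.py; cp pics/last.png pics/w6.png
python3 - <<'E'
from h import *
for cam in ["top"]:
    im,d=bot.read_camera(cam);W=cloud(cam,d)
    for t in ["block","short_cell"]:
        for m in bot.masks_of(cam,t)[:1]:
            P=W[m["region"]&(d>0)];h=np.percentile(P[:,2],95);print(t,m["p"],h,cv2.minAreaRect(P[P[:,2]>h-.006][:,:2].astype(np.float32)*1000))
E
```

```text
time: 14.08
tool_pos: [0.5853, -0.1611, 0.2684]
tcp_rot: [0.369, 3.117, -0.001]
wrist_force: [0.1, 0.1, -1.5]
width: 0.848
14.075 [ 0.5852685  -0.16106163  0.26840787] [[-0.9724, 0.2333, 0.0023], [0.2333, 0.9724, -0.0009], [-0.0025, -0.0004, -1.0]] 0.8481450502062516
0.96 [260.9, 181.9, 294.4, 228.2] 0.08749859521623546 ((612.7471313476562, -167.78805541992188), (42.761051177978516, 42.36166763305664), 76.38319396972656)
in tool mm [-2.78e+01 -1.00e-01  1.81e+02]
to stage, tool mm [-1.29176866 -0.69992783]
plate ((612.1643676757812, -168.32589721679688), (110.02648162841797, 277.74945068359375), 76.52702331542969)
block 0.9 0.0729644109080668 ((602.4378051757812, 195.49325561523438), (43.943519592285156, 43.727752685546875), 22.97075843811035)
short_cell 0.62 0.03235596630508769 ((535.6544799804688, 338.55419921875), (44.80910110473633, 43.952003479003906), 74.1523208618164)
```

View pics/w6.png

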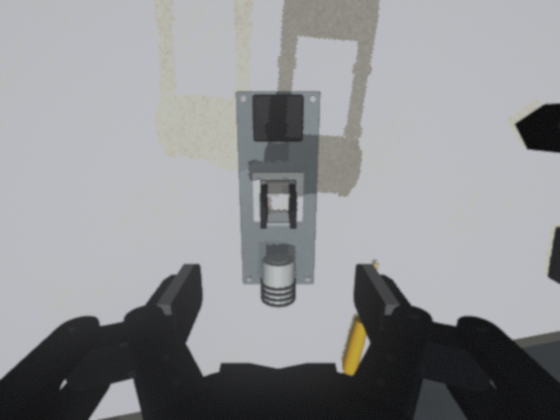

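The cell stands upright on the stage at pixel (279,204). Its cheeks run parallel to the lamp–sensor line, and its windows face the lamp (278,275) and the sensor (277,118).

```bash
python3 -c "
from workcell import bot
print(bot.finish_job())"
```

```text
the job is handed in; nothing more can be done
None
```

I put the tall cell on the photometer stage and handed the job in at about 14 s. I lowered it until the wrist force showed contact (about 6 N), then opened the fingers and withdrew upward.

- **Position and angle:** in the last wrist view the cell is upright with its top at 87.5 mm (88 expected). It is within 1 mm of the plate's centre and 0.2° of the light axis, with its windows facing lamp and sensor.
- **Disagreement:** against my earlier stage estimate the same view gives offsets of 1.3 mm and 0.7 mm. That is within the 2 mm calibration, and the plate itself shifted about as much between views.
- **Block and short cell:** the block measured within 0.2 mm of its starting place. The short cell differs by 0.6 mm and 1°, which I take as measurement scatter, since the arm never went down near it.
- **Failed call:** my first move command was refused for missing keys. It moved nothing.

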